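# Make up the mate tray and the tea tray

## Task

Make up the two drinks trays from the things on the lazy susan. The mate kit goes on the walnut tray: the gourd standing in the small round well, the black canister in the large one and the bombilla lying along the middle of the long trough; the tea kit goes on the white tray: the blue coaster flat in the middle, lengthways with the tray, and the glass mug upright in the middle of the coaster. Set things down rather than drop them, leave the sugar pot standing on the lazy susan, and do not disturb the flask.

Things in the scene. Friction and masses are not known exactly. Their poses are not given: they have to be found in the camera images.
- susan: Round bamboo lazy susan, 350 mm across, its foot fixed to the desk. The platter's top is 30 mm above the desk and turns about its upright axis with a light drag (0.1 N m), so a sideways push can turn it with all it carries. The stock stands on it: five things round the rim, the bombilla across the middle. Origin: on the axis, at desk height.
- gourd: Glazed dark green ceramic mate gourd with a thin steel rim, hollow and open at the top, 78 mm tall, about 0.2 kg: flat foot 44 mm across, belly 68 mm across at 28 to 40 mm height, neck narrowest (55 mm across) at 66 mm height, rim 60 mm. Pick it by the neck. Origin: centre of the foot's underside; z up along its axis.
- bombilla: Metal mate straw lying flat, 146 mm long, about 50 g: flat steel strainer (34 long, 20 wide, 11 thick) at its +x end, round steel stem 9 mm across, axis 5.5 mm above its support, brass mouthpiece (24 long, 12 wide, 10 thick) at the -x end. Origin: on the underside, midway along; it balances within 6 mm of there. Pick it there, across y: the stem is bare from -30 to +32 mm.
- mug: Clear glass mug, hollow and open at the top, 88 mm tall, about 0.22 kg: foot 54 mm across, straight round body 64 mm across from 15 mm height up to the rim; the handle stands out along +y to 63 mm from the axis, 18 to 74 mm high. Grip it across x, clear of the handle. Origin: centre of the foot's underside; z up.
- canister: Black plastic canister with a closed flip-top lid (it stays shut), 84 mm tall, about 0.18 kg: round body 62 mm across up to 66 mm height, lid 61 mm across above it, with a small steel hinge pin at +x and a grey thumb tab at -x that stand out 5 mm: grip it across y. Origin: centre of the underside; z up.
- coaster: Pale blue ceramic coaster, an oblong tile 60 mm (x) by 80 mm (y), 12 mm thick, about 0.12 kg, lying flat. Grip it across x (60 mm). Origin: centre of its underside; z up.
- mate_tray: Dark walnut serving tray, a flat board 200 mm (x) by 230 (y), 16 thick, fixed flat on the desk. Three cork-lined recesses 5 mm deep (floors 11 mm above the desk): small round well, 62 mm across, centre x +45, y +60 mm; large round well, 78 mm across, centre x +45, y -60; long trough, 54 (x) by 170 (y), centre x -60, y 0. Origin: centre of the underside; z up.
- tea_tray: White oblong tray with a low rim, 160 mm (x) by 200 mm (y) outside, fixed on the desk. A low brass handle at each y end (to 111 mm from the middle, 29 mm high). Walls 6 mm thick, rim 16 mm and floor 6 mm above the desk. Origin: centre of the underside; z up.
- sugar_pot: Round white ceramic sugar pot with a pale wooden lid and knob, 66 mm across, 76 mm tall, about 0.25 kg, one of the five things round the lazy susan's rim; no part of either kit, it stays there. Origin: centre of the underside; z up.
- flask: Steel vacuum flask with a black cap and side handle (61 mm out along +y), 76 mm across, 230 mm tall, standing on the desk beyond the lazy susan; a bystander. Origin: centre of the underside.

How it is judged:
By the outcome, as a careful person would: the job done as asked, in the order asked, and still so for the second after the job is handed in, with the robot touching nothing.
It also fails if it takes over 115 s, if anything falls off the work surface, if the arm or the gripper's body presses on something with over 40 N, if the wrist force passes 120 N, or if a joint passes its speed limit or range.

## Robot

A 6-joint arm with a two-finger parallel gripper is mounted at the origin on the work surface. World frame = base frame: x ahead of the robot, y to its left, z up, the work surface at z = 0. Lengths are in mm, angles in rad, forces in N, time in s.
With the tool pointing down it reaches from about 275 to 1000 mm from the base axis. Payload 8.4 kg.
Tool frame: the origin (TCP) lies between the finger pads; the fingertips stand 22 mm ahead of it and the grasp point (between the pads) lies 3 mm ahead of it (r.nose_length is the z of the fingertips in the tool frame, in mm); z points along the fingers, y is the line along which they close (so a half turn about z gives the same grasp; the last joint's range is limited). The gripper opens to 85 mm and grips with 20 to 120 N. Pads are 22 mm wide; open, the fingers measure 114 mm over their backs; the gripper's body (76 mm by 85 mm) begins 54 mm behind the grasp point. The pads swing forward as they close: fully open they stand 13 mm farther back than shut.
Start: joints at [1.156, 0.353, 1.633, -0, 1.155, -0.002], TCP at [250.734, 572.504, 253.281] pointing down, gripper open.
Joint ranges: [-2.63, 2.63], [-0.92, 2.1], [0.06, 2.66], [-1.3, 4.44], [0, 2.69], [-3.02, 3.02]. Speed limits (rad/s): [2.22, 2.22, 2.79, 3.14, 3.14, 3.14].

## Interface

Orientations are given as [roll, pitch, yaw] about the fixed x, y, z axes, in that order (R = Rz(yaw) Ry(pitch) Rx(roll)).
In Python, from rig import r, cams gives the robot as it stands.
- The arm moves only by the shell command python3 -m handwheel 'ROWS' [FORCE]. ROWS is rows parted by semicolons, their numbers by spaces, 1 to 5 of them, each of 7 numbers: a rotation vector rx, ry, rz in rad, then dx, dy, dz in mm, then the opening from 0.0 (shut) to 1.0 (fully open); each row shifts and turns the commanded pose from where the row before left it, along the tool's axes as they then stand; what a row does not reach is not made up. A row lasts 1/12 s, in which the tool goes at most 41.7 mm and 0.125 rad, less where a joint would pass 70% of its speed; a pose out of reach is approached as far as the arm can. The fingers move at their own pace and stop on an object; FORCE is the grip in N (left out, the last holds). Time passes only in rows, so rows that do not move let the fingers close. It prints the time, the measured TCP pose, the force, the opening and the grip force at its end.
- r.sense(): the state, without advancing time (a new reading comes with each control period).
- cams.grab_frame(name): name is "side" or "top" or "wrist"; returns the picture (400x640x3 uint8, red, green, blue); there is no depth.
- cams.camera_params(name): a dict with "fx", "fy", "cx", "cy" (pixels), "rvec" (rotation vector, rad) and "tvec" (3), from world to camera coordinates, as OpenCV has them. Camera axes: x right, y down, z forward; pixel columns grow to the right and rows downward; lengths in mm; the calibration is good to about 2 mm. A picture is of the moment at which its call begins: read the wrist's pose just before it. camera_params takes no time and is no camera call; for the wrist camera it gives the pose at the moment of the call.
- r.sign_off(): hands the job in; it is judged then, once.
The state is a dict: "clock": time; "qpos": joint angles; "qvel": joint speeds; "joint_efforts": joint torques, N m; "eef_pos": TCP position; "tcp_rot": TCP orientation; "contact_force": force on the tool from outside, world axes, zero at the start; "wrist_torque": the same for the moment, N m; "opening": opening from 0.0 (shut) to 1.0 (fully open); "grasp_force": force on a finger pad.
Only numpy, scipy, OpenCV 4.12 (cv2) and the standard library are available. Lean on these libraries where they do the work, as an engineer would, in place of code of your own. Each camera call takes 0.05 s, during which the arm holds its last target. There are 200 camera calls.

## Working session

There is one attempt and no reset: what is moved stays moved. The work goes in short steps, Python scripts to look and compute and a shell command to move; the robot and the scene stay as the last step left them, time stands still between calls to the robot, and variables do not carry over. Pictures are saved under pics/ and viewed, at most 16 in all, crops included, and the job is handed in when it is done.

```bash
ls; mkdir -p pics; python3 - <<'E'
from rig import r,cams
import cv2,numpy as np
for n in("top","side"):
    f=cams.grab_frame(n); cv2.imwrite(f"pics/{n}0.png",f[:,:,::-1])
    p=cams.camera_params(n); R=cv2.Rodrigues(np.array(p["rvec"]))[0]; print(n,p,-R.T@np.array(p["tvec"]),R[2])
print(r.sense(), r.nose_length)
E
```

```text
pics
top {'fx': 414.71562627790235, 'fy': 414.71562627790235, 'cx': 321.8073131367901, 'cy': 191.91442076432392, 'rvec': array([ 2.18436736, -2.12144971,  0.1831923 ]), 'tvec': array([ -25.04941933,  598.9725558 , 1113.27947915])} [ 426.76421143   13.56358402 1190.15760794] [ 0.14908598 -0.01821773 -0.9886564 ]
side {'fx': 387.2473135498418, 'fy': 387.2473135498418, 'cx': 318.35404590435496, 'cy': 202.41643862850626, 'rvec': array([ 2.11972584, -0.89373188,  0.40650374]), 'tvec': array([-421.87674567,  318.93578853,  848.92205293])} [ -18.00481254 -618.80027583  785.57668184] [ 0.54318849  0.54170895 -0.64148085]
{'clock': 0.1, 'qpos': array([ 1.15559993e+00,  3.53595715e-01,  1.63407309e+00, -7.32591928e-06,
        1.15521749e+00, -2.39451254e-03]), 'qvel': array([ 0.00027491,  0.00047104, -0.00287971,  0.00057771,  0.0011432 ,
        0.00040126]), 'joint_efforts': array([ 1.11102345e-03, -6.06352901e+01, -3.42817104e+01, -1.80550308e-05,
        4.02762846e-03,  3.64388984e-05]), 'eef_pos': array([250.56772348, 572.12192028, 252.62053458]), 'tcp_rot': array([-3.14029900e+00,  3.60088007e-06,  2.72879373e+00]), 'contact_force': array([-0.34701203,  1.0465783 ,  0.27622486]), 'wrist_torque': array([-0.00067464,  0.0286965 , -0.04831904]), 'grasp_force': 0.0, 'opening': 0.9977894133606559} 22.0
```

View pics/top0.png

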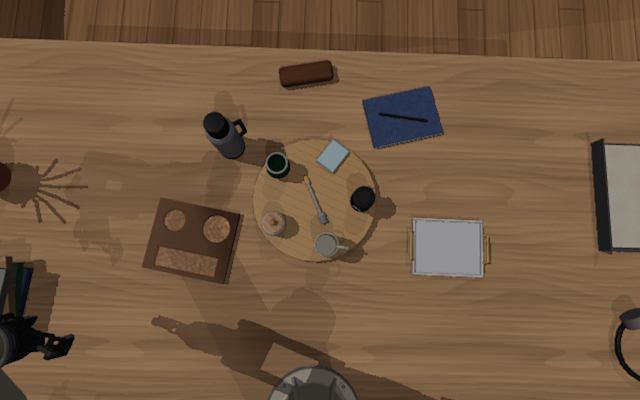

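View pics/side0.png

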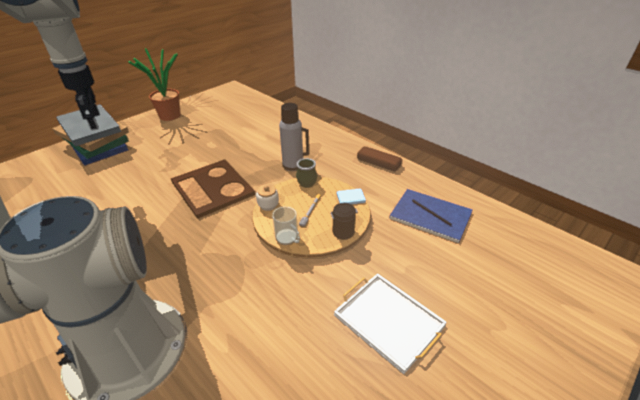

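The top view looks along +x upward and +y to the left. It shows:
- gourd (277,165)
- coaster (333,156)
- canister (363,198)
- mug (326,244), handle to the right
- sugar pot (273,224)
- bombilla from (307,180) to its strainer at (323,218)
- walnut tray around (193,240)
- white tray around (448,248)
- flask at (230,150)

The side view agrees with this.

```bash
cat > h.py <<'E'
from rig import r,cams
import cv2,numpy as np
def cam(n):
    p=cams.camera_params(n);R=cv2.Rodrigues(np.array(p["rvec"]))[0];t=np.array(p["tvec"]);return p,R,t
def ray(n,uv,z,c=None):
    p,R,t=c or cam(n); uv=np.atleast_2d(uv).astype(float)
    d=np.c_[(uv[:,0]-p["cx"])/p["fx"],(uv[:,1]-p["cy"])/p["fy"],np.ones(len(uv))]@R
    o=-R.T@t; return o+d*((z-o[2])/d[:,2])[:,None]
def proj(n,P,c=None):
    p,R,t=c or cam(n); q=np.atleast_2d(P)@R.T+t
    return np.c_[q[:,0]/q[:,2]*p["fx"]+p["cx"],q[:,1]/q[:,2]*p["fy"]+p["cy"]]
def wrap(a): return (a+np.pi/2)%np.pi-np.pi/2
def go(x,y,z,yaw,n=None,half=True):
    """per-row increments to reach TCP x,y,z,yaw in n rows"""
    s=r.sense();e=s["eef_pos"];y0=s["tcp_rot"][2]
    dy=yaw-y0; dy=wrap(dy) if half else (dy+np.pi)%(2*np.pi)-np.pi
    D=np.array([x-e[0],y-e[1]])
    n=n or int(np.ceil(max(abs(dy)/.12,np.linalg.norm([*D,z-e[2]])/40)))
    k=-dy/n # tool z is down, rz positive lowers yaw
    S=np.zeros((2,2))
    for i in range(n):
        a=y0+dy*i/n; S+=np.array([[np.cos(a),np.sin(a)],[np.sin(a),-np.cos(a)]])
    v=np.linalg.solve(S,D)
    q6=s["qpos"][5]
    print(f"n={n} row: 0 0 {k:.4f} {v[0]:.2f} {v[1]:.2f} {(e[2]-z)/n:.2f}  now {e.round(1)} yaw {y0:.3f} q6 {q6:.2f} clock {s['clock']:.1f}")
E
python3 - <<'E'
from h import *
im=cv2.imread("pics/top0.png"); hsv=cv2.cvtColor(im,cv2.COLOR_BGR2HSV)
cv2.imwrite("pics/top0z.png",cv2.resize(im[130:290,140:500],(792,352),interpolation=cv2.INTER_CUBIC))
def blob(m,box,z,name):
    x0,y0,x1,y1=box; k=np.zeros_like(m);k[y0:y1,x0:x1]=m[y0:y1,x0:x1]
    c=max(cv2.findContours(k,cv2.RETR_EXTERNAL,cv2.CHAIN_APPROX_NONE)[0],key=cv2.contourArea)
    W=ray("top",c[:,0],z)[:,:2].astype(np.float32); rc=cv2.minAreaRect(W)
    print(name,"area",cv2.contourArea(c),"rect",np.round(rc[0],1),np.round(rc[1],1),round(rc[2],1),"circ",cv2.minEnclosingCircle(W))
H,S,V=cv2.split(hsv); 
blob(((S<60)&(V>110)).astype(np.uint8)*255,(405,212,492,284),16,"tea")
blob((V<75).astype(np.uint8)*255,(135,190,250,290),16,"mate")
blob(((H>85)&(H<125)&(S>25)&(V>110)).astype(np.uint8)*255,(310,135,355,178),42,"coaster")
blob((V<60).astype(np.uint8)*255,(345,180,385,215),114,"canister")
for uv in [(175,220),(216,229),(186,262),(447,248)]: print(uv,hsv[uv[1],uv[0]],ray("top",uv,11))
print("susan",ray("top",[(253,199),(379,199),(316,137),(316,262)],30))
E
```

```text
tea area 3824.0 rect [ 457.6 -365.7] [202.3 161. ] 89.0 circ ((458.17645263671875, -365.951171875), 127.29629516601562)
mate area 2933.0 rect [453.5 337.1] [218.3 199.6] 81.1 circ ((448.5218505859375, 326.6588439941406), 133.56674194335938)
coaster area 503.0 rect [705.6 -34.7] [56.9 77.9] 54.5 circ ((705.3941650390625, -35.17896270751953), 46.07075881958008)
canister area 447.0 rect [ 576.4 -113.5] [57.4 69.7] 46.3 circ ((574.2051391601562, -115.57157135009766), 35.47468185424805)
(175, 220) [ 14 119 109] [[511.5693512  404.17430519  11.        ]]
(216, 229) [ 13 120 115] [[489.56955841 287.40165731  11.        ]]
(186, 262) [ 13 122 109] [[395.61904845 364.4654496   11.        ]]
(447, 248) [130   5 149] [[ 454.68024196 -367.79363534   11.        ]]
susan [[ 575.58975769  185.05514801   30.        ]
 [ 586.44206565 -170.26279633   30.        ]
 [ 761.3962014    13.35480574   30.        ]
 [ 405.77890455    2.81949969   30.        ]]
```

View pics/top0z.png

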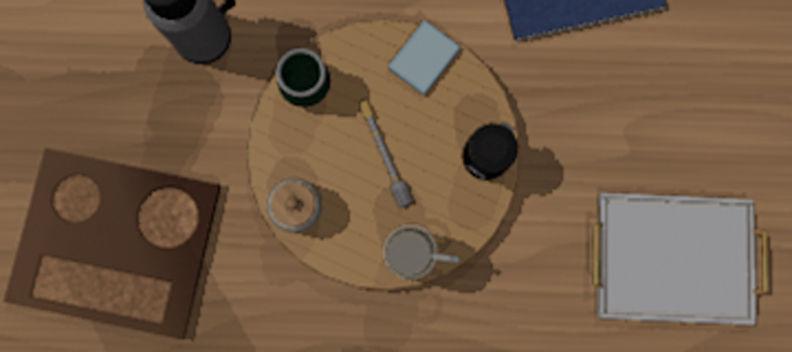

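The zoomed crop gives the gourd rim at (277,165), the bombilla, the mug handle pointing right, the wells at (175,220) and (216,229), and the trough at (186,262). Next I'll work out the rough positions and move to look down from near the walnut tray and gourd.

```bash
python3 - <<'E'
from h import *
im=cv2.imread("pics/top0.png");H,S,V=cv2.split(cv2.cvtColor(im,cv2.COLOR_BGR2HSV))
m=np.zeros_like(V); m[195:285,140:240]=((V>85)[195:285,140:240])*255
for c in cv2.findContours(m,cv2.RETR_EXTERNAL,cv2.CHAIN_APPROX_NONE)[0]:
    if 200<cv2.contourArea(c)<2500: 
        W=ray("top",c[:,0],14)[:,:2].astype(np.float32); print("cork",cv2.boundingRect(c),[np.round(a,1) for a in cv2.minAreaRect(W)])
g=lambda x,y:(x/2.2+140,y/2.2+130)
for n,x,y,z in [("gourd",302,77,108),("mug",410,251,118),("can",492,151,114),("pot",294,204,95),("mouth",366,107,36),("strainer",403,194,36),("flaskbase",202,40,0),("flaskcap",175,5,230)]: print(n,ray("top",g(x,y),z).round(1))
s=r.sense(); c=cam("wrist"); print("wrist cam",(-c[1].T@c[2]).round(1),c[1][2].round(2),c[0]["fx"])
go(430,360,400,2.73)
E
```

```text
cork (155, 246, 63, 31) [array([398.1, 364.3]), array([168.1,  53.9]), np.float64(79.9)]
cork (228, 236, 12, 49) [array([404.9, 232.5]), array([132.1,  30.3]), np.float64(3.3)]
cork (203, 216, 27, 27) [array([489.6, 286.7]), array([73. , 73.3]), np.float64(1.7)]
cork (164, 209, 22, 22) [array([511.4, 404.6]), array([57.8, 59. ]), np.float64(29.2)]
cork (140, 195, 100, 90) [array([459.6, 363.1]), array([248.3, 280.9]), np.float64(1.8)]
gourd [[658.6 114.  108. ]]
mug [[453.4 -21.6 118. ]]
can [[ 574.6 -116.5  114. ]]
pot [[505.9 118.   95. ]]
mouth [[637.4  37.   36. ]]
strainer [[526.9 -13.6  36. ]]
flaskbase [[727.8 259.2   0. ]]
flaskcap [[707.5 243.1 230. ]]
wrist cam [186.3 602.  373.9] [ 0.26 -0.11 -0.96] 342.9547202913969
n=8 row: 0 0 -0.0002 -31.17 -15.31 -18.42  now [250.6 572.1 252.6] yaw 2.729 q6 -0.00 clock 0.1
```

```bash
python3 - <<'E'
from h import *
print("flask handle",ray("top",[(243,127),(243,127)],100).round(),ray("top",[(243,127)],180).round())
go(655,114,250,3.2,n=16)
E
```

```text
flask handle [[762. 212. 100.]
 [762. 212. 100.]] [[738. 197. 180.]]
n=16 row: 0 0 -0.0295 -30.56 -23.50 0.16  now [250.6 572.1 252.6] yaw 2.729 q6 -0.00 clock 0.1
```

```bash
A="python3 -m handwheel"
python3 -m handwheel '0 0 -0.0295 -30.56 -23.5 0.16 1;0 0 -0.0295 -30.56 -23.5 0.16 1;0 0 -0.0295 -30.56 -23.5 0.16 1;0 0 -0.0295 -30.56 -23.5 0.16 1;0 0 -0.0295 -30.56 -23.5 0.16 1' 40
python3 -m handwheel '0 0 -0.0295 -30.56 -23.5 0.16 1;0 0 -0.0295 -30.56 -23.5 0.16 1;0 0 -0.0295 -30.56 -23.5 0.16 1;0 0 -0.0295 -30.56 -23.5 0.16 1;0 0 -0.0295 -30.56 -23.5 0.16 1'
python3 -m handwheel '0 0 -0.0295 -30.56 -23.5 0.16 1;0 0 -0.0295 -30.56 -23.5 0.16 1;0 0 -0.0295 -30.56 -23.5 0.16 1;0 0 -0.0295 -30.56 -23.5 0.16 1;0 0 -0.0295 -30.56 -23.5 0.16 1'
python3 -m handwheel '0 0 -0.0295 -30.56 -23.5 0.16 1;0 0 0 0 0 0 1;0 0 0 0 0 0 1'
python3 - <<'E'
from h import *
c=cam("wrist");f=cams.grab_frame("wrist")[:,:,::-1];cv2.imwrite("pics/w1.png",f);np.save("w1.npy",np.array([0]))
go(658.6,114,250,3.2)
print("expect gourd rim",proj("wrist",[658.6,114,108]).round(), "uv bbox")
import pickle;pickle.dump(c,open("w1.pkl","wb"))
E
```

```text
clock: 0.52
eef_pos: [353.5, 407.7, 252.2]
tcp_rot: [-3.141, -0.0, 2.878]
contact_force: [0.9, 0.5, 0.1]
opening: 1.0
grasp_force: 0.0
clock: 0.93
eef_pos: [479.3, 261.5, 251.6]
tcp_rot: [-3.141, -0.0, 3.025]
contact_force: [0.8, 1.9, -0.5]
opening: 1.002
grasp_force: 0.0
clock: 1.35
eef_pos: [625.1, 135.3, 250.5]
tcp_rot: [-3.141, -0.001, -3.111]
contact_force: [0.5, 1.1, -0.1]
opening: 1.001
grasp_force: 0.0
clock: 1.6
eef_pos: [656.4, 112.9, 249.7]
tcp_rot: [-3.141, -0.001, -3.085]
contact_force: [-0.9, 0.3, -0.8]
opening: 1.002
grasp_force: 0.0
n=1 row: 0 0 -0.0009 -3.34 -0.13 -0.18  now [655.3 113.9 249.8] yaw -3.084 q6 -1.46 clock 1.6
expect gourd rim [[316. 195.]] uv bbox
```

View pics/w1.png

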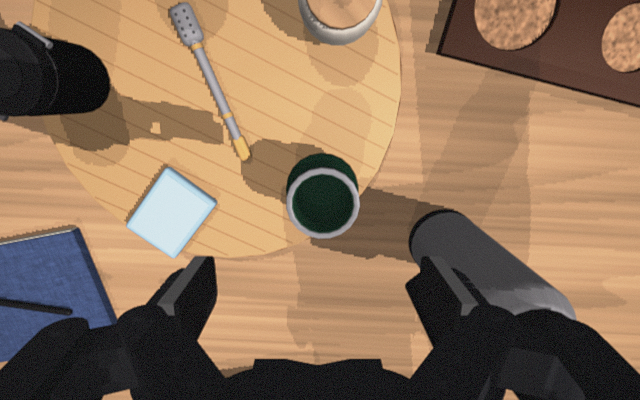

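The wrist view shows the gourd rim centred near (323,203), the coaster centred (172,212), the bombilla from its mouthpiece at (243,158) to its strainer at (180,8), and the flask foot at about (440,230).

```bash
python3 - <<'E'
from h import *
import pickle;c=pickle.load(open("w1.pkl","rb"))
im=cv2.imread("pics/w1.png");H,S,V=cv2.split(cv2.cvtColor(im,cv2.COLOR_BGR2HSV))
m=((S<60)&(V>90)).astype(np.uint8)*255; k=np.zeros_like(m);k[155:245,275:370]=m[155:245,275:370]
cc=max(cv2.findContours(k,cv2.RETR_EXTERNAL,cv2.CHAIN_APPROX_NONE)[0],key=cv2.contourArea)
W=ray("wrist",cc[:,0],108,c)[:,:2].astype(np.float32);print("rim",cv2.fitEllipse(W),cv2.minEnclosingCircle(W))
k=((H>80)&(H<125)&(S>15)&(V>150)).astype(np.uint8)*255;k[:,225:]=0
cc=max(cv2.findContours(k,cv2.RETR_EXTERNAL,cv2.CHAIN_APPROX_NONE)[0],key=cv2.contourArea)
W=ray("wrist",cc[:,0],42,c)[:,:2].astype(np.float32);print("coaster",cv2.minAreaRect(W))
print("bomb mouth,strainer", ray("wrist",[(244,159),(178,4)],35,c).round(1))
print("flask near foot",ray("wrist",[(411,238),(440,210),(450,245)],0,c).round(1))
E
```

```text
rim ((666.6331176757812, 118.56755828857422), (58.489871978759766, 58.73851776123047), 116.16112518310547) ((666.66357421875, 118.61788177490234), 29.88408088684082)
coaster ((706.37255859375, -32.76818084716797), (59.24396896362305, 79.642578125), 54.17938232421875)
bomb mouth,strainer [[646.9  40.6  35. ]
 [513.2 -16.5  35. ]]
flask near foot [[735.3 227.3   0. ]
 [699.4 255.7   0. ]
 [741.5 274.1   0. ]]
```

```bash
python3 - <<'E'
from h import *
im=cv2.imread("pics/top0.png");H,S,V=cv2.split(cv2.cvtColor(im,cv2.COLOR_BGR2HSV))
print("pred of wrist est in top",proj("top",[666.6,118.6,108]))
m=((S<70)&(V>70)).astype(np.uint8)*255; k=np.zeros_like(m);k[148:185,262:294]=m[148:185,262:294]
cc=max(cv2.findContours(k,cv2.RETR_EXTERNAL,cv2.CHAIN_APPROX_NONE)[0],key=cv2.contourArea)
W=ray("top",cc[:,0],108)[:,:2].astype(np.float32);print("rim",cv2.minEnclosingCircle(W),cv2.boundingRect(cc))
f=cams.grab_frame("wrist"); c=cam("wrist")
im=f[:,:,::-1];H,S,V=cv2.split(cv2.cvtColor(im.copy(),cv2.COLOR_BGR2HSV))
m=((S<60)&(V>90)).astype(np.uint8)*255; k=np.zeros_like(m);k[155:245,275:370]=m[155:245,275:370]
cc=max(cv2.findContours(k,cv2.RETR_EXTERNAL,cv2.CHAIN_APPROX_NONE)[0],key=cv2.contourArea)
W=ray("wrist",cc[:,0],108,c)[:,:2].astype(np.float32);print("rim",cv2.minEnclosingCircle(W))
print(r.sense()["eef_pos"],r.sense()["tcp_rot"])
E
```

```text
pred of wrist est in top [[275.67072881 162.01071056]]
rim ((665.7462158203125, 117.39484405517578), 29.971027374267578) (265, 152, 23, 22)
rim ((666.2612915039062, 119.30197143554688), 29.890058517456055)
[654.66800557 114.60486134 250.01479439] [ 3.14148436e+00 -1.68253964e-03 -3.08299067e+00]
```

```bash
python3 - <<'E'
from h import *
go(666,118.3,250,3.2,n=1)
E
python3 -m handwheel '0 0 0 -11.5 -3 10 1;0 0 0 0 0 38 1;0 0 0 0 0 38 1;0 0 0 0 0 38 1;0 0 0 0 0 28 1'
python3 -m handwheel '0 0 0 0 0 0 1;0 0 0 0 0 0 1' 
python3 - <<'E'
from h import *
go(666,118.3,98,3.2,n=1)
E
```

```text
n=1 row: 0 0 0.0002 -11.53 3.03 0.01  now [654.7 114.6 250. ] yaw -3.083 q6 -1.46 clock 1.7
clock: 2.12
eef_pos: [664.6, 113.3, 96.0]
tcp_rot: [-3.141, -0.003, -3.081]
contact_force: [-0.6, 1.0, -0.8]
opening: 1.0
grasp_force: 0.0
clock: 2.28
eef_pos: [665.4, 113.1, 97.9]
tcp_rot: [-3.141, -0.003, -3.081]
contact_force: [0.4, -0.6, -0.3]
opening: 1.0
grasp_force: 0.0
n=1 row: 0 0 0.0020 -0.92 5.16 -0.07  now [665.4 113.1  97.9] yaw -3.081 q6 -1.47 clock 2.3
```

```bash
python3 -m handwheel '0 0 0 -0.9 5.2 0 1;0 0 0 0 0 0 1;0 0 0 0 0 0 0.5;0 0 0 0 0 0 0.5;0 0 0 0 0 0 0.5' 40
python3 -m handwheel '0 0 0 0 0 0 0.4;0 0 0 0 0 0 0.4;0 0 0 0 0 0 0.4;0 0 0 0 0 0 0.4'
```

```text
clock: 2.7
eef_pos: [668.7, 117.6, 100.8]
tcp_rot: [3.141, 0.003, -3.082]
contact_force: [-0.6, -1.9, 5.5]
opening: 0.671
grasp_force: 41.5
clock: 3.03
eef_pos: [668.7, 117.5, 100.7]
tcp_rot: [3.141, 0.003, -3.083]
contact_force: [-1.6, -0.0, 8.2]
opening: 0.671
grasp_force: 41.8
```

```bash
python3 -m handwheel '0 0 0 0 0 -10 0.4;0 0 0 0 0 -20 0.4;0 0 0 0 0 -30 0.4;0 0 0 0 0 -30 0.4;0 0 0 0 0 -20 0.4'
python3 - <<'E'
from h import *
go(513,404.6,150,3.2,n=10)
E
```

```text
clock: 3.45
eef_pos: [668.3, 117.5, 212.2]
tcp_rot: [3.141, 0.003, -3.083]
contact_force: [0.4, 0.3, -1.3]
opening: 0.67
grasp_force: 43.4
n=10 row: 0 0 0.0001 13.82 29.58 6.22  now [668.3 117.5 212.2] yaw -3.083 q6 -1.46 clock 3.5
```

```bash
python3 -m handwheel '0 0 0 13.8 29.6 0 0.4;0 0 0 13.8 29.6 0 0.4;0 0 0 13.8 29.6 0 0.4;0 0 0 13.8 29.6 0 0.4;0 0 0 13.8 29.6 0 0.4'
python3 -m handwheel '0 0 0 13.8 29.6 10 0.4;0 0 0 13.8 29.6 10 0.4;0 0 0 13.8 29.6 10 0.4;0 0 0 13.8 29.6 10 0.4;0 0 0 13.8 29.6 10 0.4'
python3 -m handwheel '0 0 0 0 0 10 0.4;0 0 0 0 0 0 0.4;0 0 0 0 0 0 0.4'
python3 - <<'E'
from h import *
go(513,404.6,83.5,3.2,n=4)
c=cam("wrist");f=cams.grab_frame("wrist")[:,:,::-1];cv2.imwrite("pics/w2.png",f)
print(proj("wrist",[[511.4,404.6,14],[489.6,286.7,14]],c).round())
E
```

```text
clock: 3.87
eef_pos: [589.0, 262.0, 209.5]
tcp_rot: [3.142, 0.0, -3.083]
contact_force: [0.4, 0.7, -2.1]
opening: 0.672
grasp_force: 43.4
clock: 4.28
eef_pos: [511.4, 405.9, 159.0]
tcp_rot: [3.141, 0.0, -3.083]
contact_force: [-0.8, 0.5, -2.2]
opening: 0.665
grasp_force: 43.4
clock: 4.53
eef_pos: [512.1, 404.2, 148.6]
tcp_rot: [-3.14, -0.001, -3.082]
contact_force: [0.6, -0.6, -1.9]
opening: 0.668
grasp_force: 43.6
n=4 row: 0 0 0.0004 -0.23 0.08 16.28  now [512.1 404.2 148.6] yaw -3.082 q6 -0.96 clock 4.5
[[317. 193.]
 [162. 156.]]
```

View pics/w2.png

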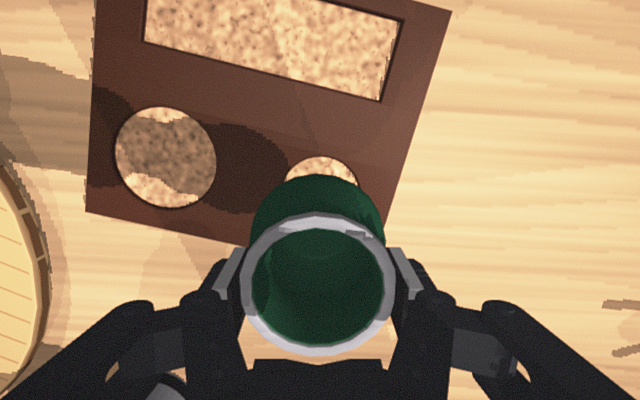

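The large well shows at (166,158) and the small one at about (321,193), within 3 mm of the prediction. I'll set the gourd down.

```bash
python3 -m handwheel '0 0 0 -0.2 1 20 0.4;0 0 0 0 0 20 0.4;0 0 0 0 0 14 0.4;0 0 0 0 0 8 0.4;0 0 0 0 0 2 0.4'
python3 -m handwheel '0 0 0 0 0 2 0.4;0 0 0 0 0 0 0.4'
```

```text
clock: 5.0
eef_pos: [512.4, 404.6, 83.6]
tcp_rot: [-3.14, -0.002, -3.084]
contact_force: [-0.1, 0.2, -2.5]
opening: 0.672
grasp_force: 43.6
clock: 5.17
eef_pos: [513.1, 405.8, 83.2]
tcp_rot: [3.141, 0.001, -3.083]
contact_force: [-0.7, -0.3, -2.2]
opening: 0.673
grasp_force: 43.6
```

```bash
python3 -m handwheel '0 0 0 0 0 1.5 0.4;0 0 0 0 0 0 0.4'
python3 -m handwheel '0 0 0 0 0 1 0.4;0 0 0 0 0 0 0.4'
```

```text
clock: 5.33
eef_pos: [512.9, 406.1, 81.9]
tcp_rot: [3.141, 0.001, -3.082]
contact_force: [0.1, -0.6, -0.6]
opening: 0.672
grasp_force: 43.7
clock: 5.5
eef_pos: [513.1, 406.2, 81.8]
tcp_rot: [3.141, 0.001, -3.082]
contact_force: [-2.2, -1.6, 6.6]
opening: 0.671
grasp_force: 44.4
```

```bash
python3 -m handwheel '0 0 0 0 0 0 0.85;0 0 0 0 0 0 1;0 0 0 0 0 0 1;0 0 0 0 0 -20 1;0 0 0 0 0 -40 1'
python3 -m handwheel '0 0 0 0 0 -40 1;0 0 0 0 0 -40 1'
python3 - <<'E'
from h import *
go(570,-115,250,2.56,n=14)
c=cam("wrist");f=cams.grab_frame("wrist")[:,:,::-1];cv2.imwrite("pics/w3.png",f)
print(proj("wrist",[[511.4,405,89]],c).round())
im=f.copy();H,S,V=cv2.split(cv2.cvtColor(im,cv2.COLOR_BGR2HSV))
m=((S<60)&(V>90)).astype(np.uint8)*255; m[:120]=0;m[260:]=0
cc=max(cv2.findContours(m,cv2.RETR_EXTERNAL,cv2.CHAIN_APPROX_NONE)[0],key=cv2.contourArea)
W=ray("wrist",cc[:,0],89,c)[:,:2].astype(np.float32);print("rim",cv2.minEnclosingCircle(W))
E
```

```text
clock: 5.92
eef_pos: [510.0, 403.8, 136.1]
tcp_rot: [-3.137, -0.007, -3.082]
contact_force: [0.1, 0.9, 0.4]
opening: 1.0
grasp_force: 0.0
clock: 6.08
eef_pos: [512.1, 405.6, 221.4]
tcp_rot: [-3.141, -0.001, -3.082]
contact_force: [0.6, 0.6, 0.1]
opening: 1.003
grasp_force: 0.0
n=14 row: 0 0 0.0458 -13.01 -35.76 -2.04  now [512.1 405.6 221.4] yaw -3.082 q6 -0.96 clock 6.1
[[316. 193.]]
rim ((512.9947509765625, 407.0060119628906), 31.010112762451172)
```

```bash
python3 -m handwheel '0 0 0.0458 -13 -35.8 -4 1;0 0 0.0458 -13 -35.8 -4 1;0 0 0.0458 -13 -35.8 -4 1;0 0 0.0458 -13 -35.8 -4 1;0 0 0.0458 -13 -35.8 -4 1'
python3 -m handwheel '0 0 0.0458 -13 -35.8 -4 1;0 0 0.0458 -13 -35.8 -4 1;0 0 0.0458 -13 -35.8 -4 1;0 0 0.0458 -13 -35.8 0 1;0 0 0.0458 -13 -35.8 0 1'
python3 -m handwheel '0 0 0.0458 -13 -35.8 0 1;0 0 0.0458 -13 -35.8 0 1;0 0 0.0458 -13 -35.8 0 1;0 0 0.0458 -13 -35.8 0 1;0 0 0 0 0 0 1'
python3 -m handwheel '0 0 0 0 0 0 1;0 0 0 0 0 0 1'
python3 - <<'E'
from h import *
c=cam("wrist");f=cams.grab_frame("wrist")[:,:,::-1];cv2.imwrite("pics/w4.png",f)
import pickle;pickle.dump(c,open("w4.pkl","wb"))
print(proj("wrist",[[574,-116,114]],c).round()); go(575,-115,114,2.56,n=1)
E
```

```text
clock: 6.55
eef_pos: [572.0, 223.7, 240.3]
tcp_rot: [3.141, 0.001, 2.97]
contact_force: [0.6, -0.4, -0.7]
opening: 1.002
grasp_force: 0.0
clock: 6.97
eef_pos: [588.4, 34.1, 252.5]
tcp_rot: [3.141, 0.001, 2.741]
contact_force: [-0.1, 0.3, 0.3]
opening: 1.001
grasp_force: 0.0
clock: 7.38
eef_pos: [568.8, -120.8, 252.1]
tcp_rot: [-3.14, 0.001, 2.553]
contact_force: [0.4, 0.2, 0.3]
opening: 0.998
grasp_force: 0.0
clock: 7.55
eef_pos: [570.0, -115.1, 252.1]
tcp_rot: [3.141, -0.0, 2.559]
contact_force: [0.1, -0.7, -0.2]
opening: 1.001
grasp_force: 0.0
[[317. 198.]]
n=1 row: 0 0 0.0002 -4.38 2.25 138.12  now [ 570.1 -114.5  252.1] yaw 2.560 q6 -1.19 clock 7.6
```

View pics/w4.png

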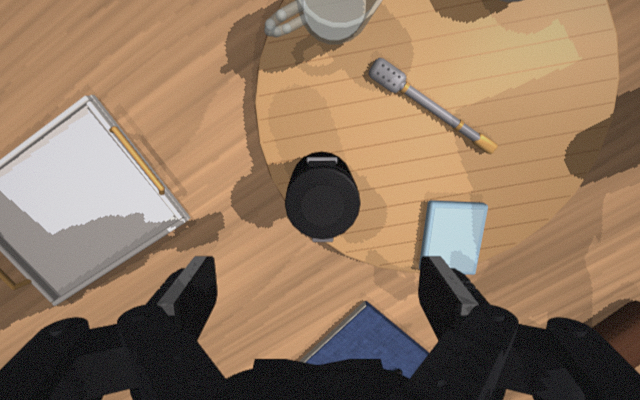

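The canister lid is centred near (323,203), with the pin and tab at (322,160) and (321,240). The grip axis is already right. The coaster is at (455,237) and the bombilla runs from (388,75) to (487,145).

```bash
python3 - <<'E'
from h import *
import pickle;c=pickle.load(open("w4.pkl","rb"))
im=cv2.imread("pics/w4.png");V=im.max(2)
k=np.zeros_like(V);k[140:243,280:366]=(V[140:243,280:366]<62)*255
k[:, :]=cv2.morphologyEx(k,cv2.MORPH_OPEN,np.ones((5,5)))
cc=max(cv2.findContours(k,cv2.RETR_EXTERNAL,cv2.CHAIN_APPROX_NONE)[0],key=cv2.contourArea)[:,0]
print(cv2.boundingRect(cc)); 
W=ray("wrist",cc[cc[:,1]>200],114,c)[:,:2].astype(np.float32);print("lid",cv2.fitEllipse(W),ray("wrist",[(323,203)],114,c))
E
```

```text
(285, 158, 74, 81)
lid ((579.6768798828125, -115.79936981201172), (57.61611557006836, 58.7540397644043), 84.71210479736328) [[ 579.96011574 -114.72147431  114.        ]]
```

```bash
python3 -m handwheel '0 0 0 -8.3 4.5 20 1;0 0 0 0 0 38 1;0 0 0 0 0 38 1;0 0 0 0 0 38 1;0 0 0 0 0 33 1'
python3 -m handwheel '0 0 0 0 0 0 1;0 0 0 0 0 0 1'
python3 - <<'E'
from h import *
go(579.5,-115.3,85,2.56,n=1)
E
```

```text
clock: 8.02
eef_pos: [579.2, -114.1, 83.1]
tcp_rot: [-3.142, -0.001, 2.562]
contact_force: [0.1, -0.2, 0.4]
opening: 1.001
grasp_force: 0.0
clock: 8.18
eef_pos: [578.5, -114.5, 84.1]
tcp_rot: [-3.14, -0.004, 2.562]
contact_force: [0.9, -0.2, 1.2]
opening: 1.002
grasp_force: 0.0
n=1 row: 0 0 0.0015 -1.24 -0.13 -0.90  now [ 578.5 -114.5   84.1] yaw 2.562 q6 -1.19 clock 8.2
```

```bash
python3 -m handwheel '0 0 0 -1 0 0 0.6;0 0 0 0 0 0 0.6;0 0 0 0 0 0 0.6;0 0 0 0 0 0 0.5;0 0 0 0 0 0 0.5' 40
python3 -m handwheel '0 0 0 0 0 0 0.5;0 0 0 0 0 -10 0.5;0 0 0 0 0 -25 0.5;0 0 0 0 0 -40 0.5;0 0 0 0 0 -40 0.5'
python3 - <<'E'
from h import *
go(491.5,286.6,130,3.0,n=15)
E
```

```text
clock: 8.6
eef_pos: [582.5, -116.7, 88.2]
tcp_rot: [3.139, 0.005, 2.56]
contact_force: [1.2, 1.0, 7.9]
opening: 0.713
grasp_force: 44.0
clock: 9.02
eef_pos: [579.3, -116.4, 202.2]
tcp_rot: [-3.141, -0.001, 2.56]
contact_force: [2.0, -0.8, -1.0]
opening: 0.708
grasp_force: 44.4
n=15 row: 0 0 -0.0294 15.44 23.02 4.81  now [ 579.3 -116.4  202.2] yaw 2.560 q6 -1.19 clock 9.0
```

```bash
python3 -m handwheel '0 0 -0.0294 15.4 23 0 0.5;0 0 -0.0294 15.4 23 0 0.5;0 0 -0.0294 15.4 23 0 0.5;0 0 -0.0294 15.4 23 0 0.5;0 0 -0.0294 15.4 23 0 0.5'
python3 -m handwheel '0 0 -0.0294 15.4 23 0 0.5;0 0 -0.0294 15.4 23 0 0.5;0 0 -0.0294 15.4 23 0 0.5;0 0 -0.0294 15.4 23 0 0.5;0 0 -0.0294 15.4 23 0 0.5'
python3 -m handwheel '0 0 -0.0294 15.4 23 0 0.5;0 0 -0.0294 15.4 23 10 0.5;0 0 -0.0294 15.4 23 15 0.5;0 0 -0.0294 15.4 23 15 0.5;0 0 -0.0294 15.4 23 15 0.5'
python3 -m handwheel '0 0 0 0 0 10 0.5;0 0 0 0 0 0 0.5;0 0 0 0 0 0 0.5'
python3 - <<'E'
from h import *
go(490.5,287.3,80,3.0,n=3)
c=cam("wrist");f=cams.grab_frame("wrist")[:,:,::-1];cv2.imwrite("pics/w5.png",f)
print(proj("wrist",[[489.6,287,14]],c).round())
E
```

```text
clock: 9.43
eef_pos: [570.9, 22.5, 202.0]
tcp_rot: [3.141, 0.002, 2.708]
contact_force: [-0.1, 0.6, -2.6]
opening: 0.711
grasp_force: 44.4
clock: 9.85
eef_pos: [541.4, 157.8, 201.9]
tcp_rot: [3.141, 0.001, 2.855]
contact_force: [0.9, 0.4, -2.0]
opening: 0.708
grasp_force: 44.4
clock: 10.27
eef_pos: [492.7, 287.3, 146.5]
tcp_rot: [3.14, 0.002, 3.002]
contact_force: [0.3, -0.4, -1.3]
opening: 0.71
grasp_force: 44.4
clock: 10.52
eef_pos: [492.8, 285.6, 135.9]
tcp_rot: [-3.141, 0.0, 3.001]
contact_force: [-0.6, -0.2, -1.4]
opening: 0.711
grasp_force: 44.4
n=3 row: 0 0 0.0003 0.85 0.44 18.64  now [492.8 285.6 135.9] yaw 3.001 q6 -0.91 clock 10.5
[[317. 194.]]
```

View pics/w5.png

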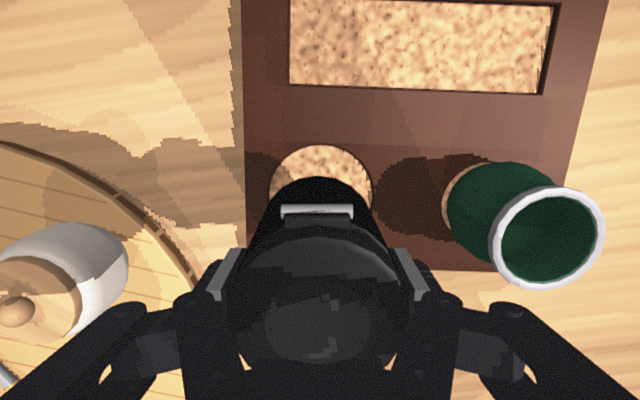

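```bash
python3 -m handwheel '0 0 0 2.6 2.3 20 0.5;0 0 0 0 0 20 0.5;0 0 0 0 0 12 0.5;0 0 0 0 0 7 0.5;0 0 0 0 0 3 0.5'
python3 -m handwheel '0 0 0 0 0 2 0.5;0 0 0 0 0 0 0.5'
python3 -m handwheel '0 0 0 0 0 1.5 0.5;0 0 0 0 0 0 0.5'
```

```text
clock: 10.98
eef_pos: [490.8, 287.8, 72.9]
tcp_rot: [-3.141, -0.0, 3.0]
contact_force: [-0.5, 0.1, -2.5]
opening: 0.711
grasp_force: 44.4
clock: 11.15
eef_pos: [491.0, 288.5, 71.6]
tcp_rot: [3.141, 0.0, 3.0]
contact_force: [0.9, 0.2, -2.0]
opening: 0.711
grasp_force: 44.4
clock: 11.32
eef_pos: [490.9, 288.7, 70.2]
tcp_rot: [3.141, 0.001, 3.001]
contact_force: [-0.0, -0.0, -2.2]
opening: 0.711
grasp_force: 44.5
```

```bash
python3 -m handwheel '0 0 0 0 0 1.5 0.5;0 0 0 0 0 0 0.5'
python3 -m handwheel '0 0 0 0 0 1 0.5;0 0 0 0 0 0 0.5'
```

```text
clock: 11.48
eef_pos: [490.9, 288.8, 69.3]
tcp_rot: [3.141, 0.001, 3.001]
contact_force: [-2.8, -0.6, 7.5]
opening: 0.714
grasp_force: 45.2
clock: 11.65
eef_pos: [490.9, 288.8, 69.2]
tcp_rot: [3.141, 0.001, 3.001]
contact_force: [-5.0, -2.8, 19.0]
opening: 0.712
grasp_force: 46.2
```

```bash
python3 -m handwheel '0 0 0 0 0 0 0.9;0 0 0 0 0 0 0.9;0 0 0 0 0 0 0.9;0 0 0 0 0 -20 0.9;0 0 0 0 0 -40 0.9'
python3 -m handwheel '0 0 0 0 0 -40 0.9;0 0 0 0 0 -30 0.9'
python3 - <<'E'
from h import *
c=cam("wrist");f=cams.grab_frame("wrist")[:,:,::-1]
cv2.imwrite("pics/w6.png",f); im=f.copy()
V=im.max(2);k=np.zeros_like(V);k[120:260,250:390]=(V[120:260,250:390]<50)*255
cc=max(cv2.findContours(k,cv2.RETR_EXTERNAL,cv2.CHAIN_APPROX_NONE)[0],key=cv2.contourArea)[:,0]
print(cv2.boundingRect(cc)); b=cv2.boundingRect(cc); W=ray("wrist",cc[cc[:,1]>b[1]+b[3]/2],95,c)[:,:2].astype(np.float32);print("lid",cv2.fitEllipse(W), "expect",proj("wrist",[490,288,95],c))
go(575,10,220,3.545,n=8)
E
```

```text
clock: 12.07
eef_pos: [487.9, 287.0, 123.9]
tcp_rot: [-3.137, -0.006, 3.001]
contact_force: [-0.6, -0.4, -0.0]
opening: 0.901
grasp_force: 0.0
clock: 12.23
eef_pos: [491.0, 288.8, 199.9]
tcp_rot: [3.141, 0.001, 3.001]
contact_force: [0.7, 0.5, 0.6]
opening: 0.903
grasp_force: 0.0
(273, 151, 82, 69)
lid ((484.8555603027344, 267.4803161621094), (14.811721801757812, 25.30452537536621), 76.75611114501953) expect [[314.30204582 203.69189058]]
n=8 row: 0 0 -0.0680 -6.82 -36.30 -1.84  now [493.5 290.3 205.3] yaw 3.001 q6 -0.90 clock 12.3
```

```bash
python3 -m handwheel '0 0 -0.068 -6.8 -36.3 -2 0.9;0 0 -0.068 -6.8 -36.3 -2 0.6;0 0 -0.068 -6.8 -36.3 -2 0.4;0 0 -0.068 -6.8 -36.3 -2 0.4;0 0 -0.068 -6.8 -36.3 -2 0.4'
python3 -m handwheel '0 0 -0.068 -6.8 -36.3 -2 0.4;0 0 -0.068 -6.8 -36.3 -2 0.4;0 0 -0.068 -6.8 -36.3 0 0.4;0 0 0 0 0 0 0.4;0 0 0 0 0 0 0.4'
python3 - <<'E'
from h import *
c=cam("wrist");f=cams.grab_frame("wrist")[:,:,::-1]
cv2.imwrite("pics/w7.png",f)
import pickle;pickle.dump(c,open("w7.pkl","wb"))
print(proj("wrist",[[647,40.6,35],[513,-16.5,35],[580,12,35]],c).round()); go(580,12,100,3.545,n=1)
E
```

```text
clock: 12.7
eef_pos: [523.1, 106.1, 207.1]
tcp_rot: [-3.142, -0.0, -2.939]
contact_force: [0.9, -0.0, -0.7]
opening: 0.402
grasp_force: 0.0
clock: 13.12
eef_pos: [572.4, 6.5, 210.8]
tcp_rot: [3.142, -0.0, -2.742]
contact_force: [1.0, -0.3, 0.1]
opening: 0.399
grasp_force: 0.0
[[319. 265.]
 [319. 107.]
 [319. 191.]]
n=1 row: 0 0 -0.0029 -9.36 0.68 110.64  now [571.7   7.7 210.6] yaw -2.741 q6 -1.96 clock 13.2
```

View pics/w7.png

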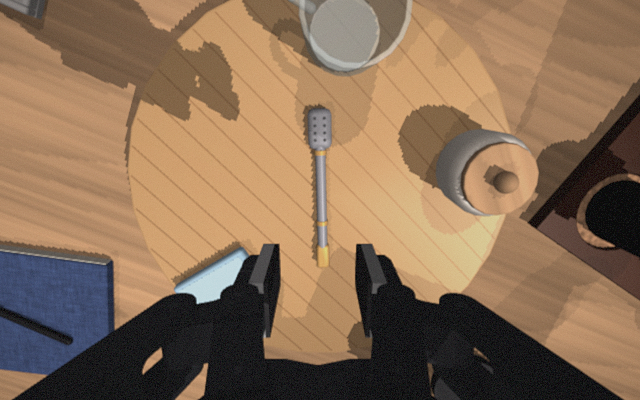

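The bombilla ends show at (319,107) for the strainer and (323,267) for the mouthpiece, already lined up between the fingers. The canister sits in its well at right, (612,215).

```bash
python3 - <<'E'
from h import *
import pickle;c=pickle.load(open("w7.pkl","rb"))
im=cv2.imread("pics/w7.png");H,S,V=cv2.split(cv2.cvtColor(im,cv2.COLOR_BGR2HSV))
m=np.zeros_like(V);m[100:275,300:340]=(((S<70)|(V<0)|((S>175)&(V>150)))[100:275,300:340])*255
cc=max(cv2.findContours(m,cv2.RETR_EXTERNAL,cv2.CHAIN_APPROX_NONE)[0],key=cv2.contourArea)[:,0];print(cv2.boundingRect(cc))
P=ray("wrist",[(319,107),(323,268)],35,c);print(P.round(1),P.mean(0),np.linalg.norm(P[1]-P[0]),np.arctan2(*(P[1]-P[0])[1::-1]))
Q=P.mean(0); a=np.arctan2(*(P[1]-P[0])[1::-1]); go(Q[0],Q[1],38,a,n=6)
E
```

```text
(307, 108, 25, 43)
[[513.2 -16.5  35. ]
 [649.   45.1  35. ]] [581.13516462  14.341529    35.        ] 149.12189621898722 0.4257937462764153
n=6 row: 0 0 -0.0042 -1.89 0.38 28.77  now [571.7   7.7 210.6] yaw -2.741 q6 -1.96 clock 13.2
```

```bash
python3 -m handwheel '0 0 -0.012 -5.7 1.2 30 0.3;0 0 -0.012 -5.7 1.1 36 0.3;0 0 0 0 0 36 0.3;0 0 0 0 0 30 0.3;0 0 0 0 0 12 0.3'
python3 -m handwheel '0 0 0 0 0 6 0.3;0 0 0 0 0 0 0.3;0 0 0 0 0 0 0.3' 
python3 - <<'E'
from h import *
go(581,13.8,54.5,.4258,n=1)
E
```

```text
clock: 13.58
eef_pos: [578.1, 16.3, 63.2]
tcp_rot: [3.139, -0.006, -2.714]
contact_force: [-0.6, -0.9, -0.3]
opening: 0.298
grasp_force: 0.0
clock: 13.83
eef_pos: [582.2, 15.3, 62.4]
tcp_rot: [-3.141, 0.001, -2.714]
contact_force: [-0.1, 0.7, 0.4]
opening: 0.303
grasp_force: 0.0
n=1 row: 0 0 0.0016 1.71 -0.92 7.95  now [582.2  15.3  62.4] yaw -2.714 q6 -1.97 clock 13.8
```

```bash
python3 -m handwheel '0 0 0 0 0 5 0.3;0 0 0 0 0 0 0.3'
python3 -m handwheel '0 0 0 0 0 2 0.3;0 0 0 0 0 0 0.3' 30
python3 -m handwheel '0 0 0 0 0 0 0;0 0 0 0 0 0 0;0 0 0 0 0 0 0;0 0 0 0 0 0 0;0 0 0 0 0 0 0'

```

```text
clock: 14.0
eef_pos: [582.2, 14.9, 57.2]
tcp_rot: [-3.141, 0.002, -2.715]
contact_force: [-0.2, -0.6, -0.2]
opening: 0.303
grasp_force: 0.0
clock: 14.17
eef_pos: [581.6, 14.8, 54.7]
tcp_rot: [-3.141, 0.001, -2.715]
contact_force: [0.2, 0.3, -0.1]
opening: 0.301
grasp_force: 0.0
clock: 14.58
eef_pos: [581.5, 14.8, 54.6]
tcp_rot: [-3.141, 0.0, -2.715]
contact_force: [-1.3, 0.5, 5.4]
opening: 0.087
grasp_force: 29.5
```

```bash
python3 -m handwheel '0 0 0 0 0 -8 0;0 0 0 0 0 -20 0;0 0 0 0 0 -30 0;0 0 0 0 0 -30 0;0 0 0 0 0 -20 0' 
python3 - <<'E'
from h import *
go(397.8,365.2,150,1.388,n=12)
E
```

```text
clock: 15.0
eef_pos: [582.1, 14.9, 165.0]
tcp_rot: [-3.141, 0.002, -2.715]
contact_force: [1.0, -0.3, -0.7]
opening: 0.084
grasp_force: 29.4
n=12 row: 0 0 -0.0801 -12.82 31.79 1.25  now [582.1  14.9 165. ] yaw -2.715 q6 -1.97 clock 15.0
```

```bash
python3 -m handwheel '0 0 -0.0801 -12.8 31.8 0 0;0 0 -0.0801 -12.8 31.8 0 0;0 0 -0.0801 -12.8 31.8 0 0;0 0 -0.0801 -12.8 31.8 0 0;0 0 -0.0801 -12.8 31.8 0 0'
python3 -m handwheel '0 0 -0.0801 -12.8 31.8 0 0;0 0 -0.0801 -12.8 31.8 0 0;0 0 -0.0801 -12.8 31.8 0 0;0 0 -0.0801 -12.8 31.8 0 0;0 0 -0.0801 -12.8 31.8 0 0'
python3 -m handwheel '0 0 -0.0801 -12.8 31.8 0 0;0 0 -0.0801 -12.8 31.8 0 0;0 0 0 0 0 20 0;0 0 0 0 0 0 0;0 0 0 0 0 0 0'
python3 - <<'E'
from h import *
c=cam("wrist");f=cams.grab_frame("wrist")[:,:,::-1]
cv2.imwrite("pics/w8.png",f)
import pickle;pickle.dump(c,open("w8.pkl","wb"))
go(397.8,365.2,37,1.388,n=4)
V=f.max(2)
print(proj("wrist",[[397.8,365.2,16]],c).round())
E
```

```text
clock: 15.42
eef_pos: [546.7, 183.1, 162.7]
tcp_rot: [-3.141, 0.001, -2.311]
contact_force: [1.2, -0.5, 0.1]
opening: 0.092
grasp_force: 29.4
clock: 15.83
eef_pos: [449.1, 323.1, 162.6]
tcp_rot: [-3.141, 0.001, -1.91]
contact_force: [0.7, 0.9, -1.0]
opening: 0.084
grasp_force: 29.4
clock: 16.25
eef_pos: [396.3, 364.6, 141.9]
tcp_rot: [3.141, -0.002, -1.753]
contact_force: [0.7, 0.7, -0.0]
opening: 0.088
grasp_force: 29.4
n=4 row: 0 0 -0.0001 -0.16 -0.14 26.37  now [397.1 364.7 142.5] yaw -1.754 q6 -2.22 clock 16.3
[[316. 198.]]
```

View pics/w8.png

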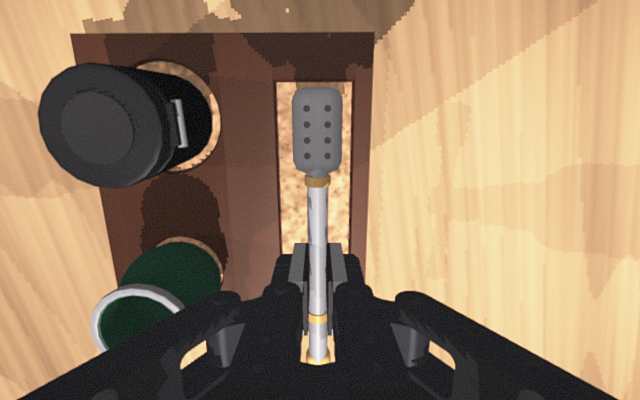

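The canister and gourd stand in their wells, and the bombilla points along the trough, whose centreline is at u≈315 and far edge at v≈82.

```bash
python3 - <<'E'
from h import *
import pickle;c=pickle.load(open("w8.pkl","rb"))
d=np.array([-.182,-.983])
E=ray("wrist",[(314.5,82),(316,230)],16,c)[:,:2];print(E, "centre est",E[0]-85*d, "dir",E[1]-E[0])
E
```

```text
[[384.06623675 284.09988746]
 [402.85911053 390.52412102]] centre est [399.53623675 367.65488746] dir [ 18.79287378 106.42423357]
```

```bash
python3 -m handwheel '0 0 0 -1.8 -1.2 35 0;0 0 0 0 0 35 0;0 0 0 0 0 20 0;0 0 0 0 0 10 0;0 0 0 0 0 3 0'
python3 -m handwheel '0 0 0 0 0 1 0;0 0 0 0 0 0 0'
python3 -m handwheel '0 0 0 0 0 1 0;0 0 0 0 0 0 0'
```

```text
clock: 16.72
eef_pos: [398.7, 365.5, 38.2]
tcp_rot: [3.14, -0.002, -1.755]
contact_force: [-0.8, -1.1, -0.4]
opening: 0.082
grasp_force: 29.4
clock: 16.88
eef_pos: [399.5, 367.0, 39.3]
tcp_rot: [-3.141, 0.001, -1.754]
contact_force: [0.3, 0.8, -0.2]
opening: 0.088
grasp_force: 29.4
clock: 17.05
eef_pos: [399.1, 367.1, 38.4]
tcp_rot: [-3.14, 0.002, -1.754]
contact_force: [-0.0, 0.3, -0.1]
opening: 0.084
grasp_force: 29.4
```

```bash
python3 -m handwheel '0 0 0 0 0 1.5 0;0 0 0 0 0 0 0'
python3 -m handwheel '0 0 0 0 0 1 0;0 0 0 0 0 0 0'
python3 -m handwheel '0 0 0 0 0 0.7 0;0 0 0 0 0 0 0'
```

```text
clock: 17.22
eef_pos: [398.6, 366.8, 36.1]
tcp_rot: [-3.141, 0.001, -1.753]
contact_force: [0.3, 0.5, -1.8]
opening: 0.083
grasp_force: 29.4
clock: 17.38
eef_pos: [398.6, 366.9, 35.6]
tcp_rot: [-3.141, 0.0, -1.753]
contact_force: [-1.8, -1.8, 10.1]
opening: 0.083
grasp_force: 30.5
clock: 17.55
eef_pos: [398.6, 366.8, 35.5]
tcp_rot: [-3.141, 0.0, -1.753]
contact_force: [-2.7, -2.8, 18.2]
opening: 0.089
grasp_force: 31.3
```

```bash
python3 -m handwheel '0 0 0 0 0 0 0.2;0 0 0 0 0 0 0.2;0 0 0 0 0 -10 0.2;0 0 0 0 0 -40 0.2;0 0 0 0 0 -40 0.6'
python3 -m handwheel '0 0 0 0 0 -40 1;0 0 0 0 0 -40 1'
python3 - <<'E'
from h import *
c=cam("wrist");f=cams.grab_frame("wrist")[:,:,::-1];cv2.imwrite("pics/w9.png",f)
H,S,V=cv2.split(cv2.cvtColor(f.copy(),cv2.COLOR_BGR2HSV))
go(700,-33,230,2.517,n=18,half=False)
print(proj("wrist",[[398.6,366.4,16]],c).round())
E
```

```text
clock: 17.97
eef_pos: [397.1, 365.4, 123.9]
tcp_rot: [3.139, -0.004, -1.753]
contact_force: [1.4, 1.3, -0.6]
opening: 0.326
grasp_force: 0.0
clock: 18.13
eef_pos: [398.0, 366.2, 206.3]
tcp_rot: [3.141, -0.0, -1.753]
contact_force: [0.6, 0.5, 0.2]
opening: 0.62
grasp_force: 0.0
n=18 row: 0 0 0.1118 -6.64 -32.46 -0.88  now [401.  369.  214.2] yaw -1.753 q6 -2.22 clock 18.2
[[318. 178.]]
```

View pics/w9.png

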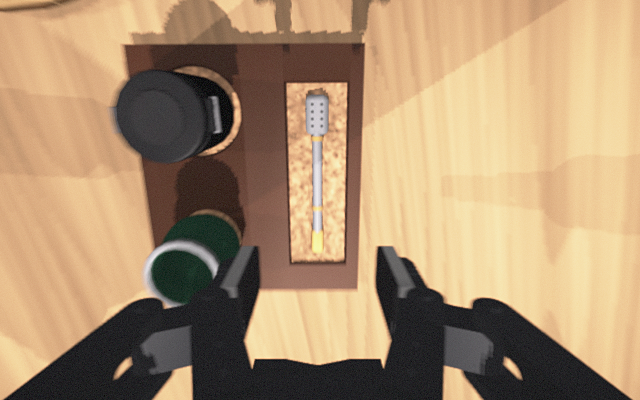

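The bombilla lies centred in the trough: the trough spans u 287–347 and v 83–263, and the bombilla runs at u 317 from v 91 to 252. The mate kit is done. Next is the coaster.

```bash
python3 -m handwheel '0 0 0.1118 -6.6 -32.4 -1 1;0 0 0.1118 -6.6 -32.4 -1 1;0 0 0.1118 -6.6 -32.4 -1 1;0 0 0.1118 -6.6 -32.4 -1 1;0 0 0.1118 -6.6 -32.4 -1 1'
python3 -m handwheel '0 0 0.1118 -6.6 -32.4 -1 1;0 0 0.1118 -6.6 -32.4 -1 1;0 0 0.1118 -6.6 -32.4 -1 1;0 0 0.1118 -6.6 -32.4 -1 1;0 0 0.1118 -6.6 -32.4 -1 1'
python3 -m handwheel '0 0 0.1118 -6.6 -32.4 -1 1;0 0 0.1118 -6.6 -32.4 -1 1;0 0 0.1118 -6.6 -32.4 -1 1;0 0 0.1118 -6.6 -32.4 -1 1;0 0 0.1118 -6.6 -32.4 -1 1'
python3 -m handwheel '0 0 0.1118 -6.6 -32.4 -1 1;0 0 0.1118 -6.6 -32.4 -1 1;0 0 0.1118 -6.6 -32.4 -1 1;0 0 0 0 0 0 1;0 0 0 0 0 0 1'
python3 - <<'E'
from h import *
c=cam("wrist");f=cams.grab_frame("wrist")[:,:,::-1];cv2.imwrite("pics/w10.png",f)
H,S,V=cv2.split(cv2.cvtColor(f.copy(),cv2.COLOR_BGR2HSV))
k=((H>80)&(H<125)&(S>15)&(V>150)).astype(np.uint8)*255
cc=max(cv2.findContours(k,cv2.RETR_EXTERNAL,cv2.CHAIN_APPROX_NONE)[0],key=cv2.contourArea)
W=ray("wrist",cc[:,0],42,c)[:,:2].astype(np.float32);rc=cv2.minAreaRect(W);print("coaster",rc,cv2.boundingRect(cc))
go(rc[0][0],rc[0][1],60,2.517,n=1)
E
```

```text
clock: 18.6
eef_pos: [559.7, 333.3, 209.7]
tcp_rot: [-3.142, 0.001, -2.317]
contact_force: [-0.6, 0.6, 0.3]
opening: 1.005
grasp_force: 0.0
clock: 19.02
eef_pos: [677.3, 219.4, 214.4]
tcp_rot: [3.142, 0.0, -2.877]
contact_force: [-0.4, 0.7, 0.2]
opening: 1.003
grasp_force: 0.0
clock: 19.43
eef_pos: [716.6, 60.5, 219.3]
tcp_rot: [3.142, 0.0, 2.847]
contact_force: [0.6, -0.1, 0.4]
opening: 1.003
grasp_force: 0.0
clock: 19.85
eef_pos: [696.0, -36.5, 222.6]
tcp_rot: [3.142, -0.0, 2.515]
contact_force: [0.7, -0.3, 0.8]
opening: 0.999
grasp_force: 0.0
coaster ((707.1664428710938, -32.67009353637695), (58.675662994384766, 77.73544311523438), 54.05741882324219) (294, 145, 66, 84)
n=1 row: 0 0 0.0003 -7.26 8.29 162.51  now [696.4 -35.2 222.5] yaw 2.517 q6 -1.00 clock 19.9
```

```bash
python3 -m handwheel '0 0 0 -7.3 8.3 30 1;0 0 0 0 0 38 1;0 0 0 0 0 38 1;0 0 0 0 0 35 1;0 0 0 0 0 20 1'
python3 -m handwheel '0 0 0 0 0 8 0.9;0 0 0 0 0 0 0.85;0 0 0 0 0 0 0.85'
python3 - <<'E'
from h import *
go(707,-32.7,49.5,2.515,n=1)
E
```

```text
clock: 20.32
eef_pos: [705.4, -30.3, 56.8]
tcp_rot: [-3.139, -0.004, 2.52]
contact_force: [-0.1, 1.0, 0.7]
opening: 1.002
grasp_force: 0.0
clock: 20.57
eef_pos: [708.1, -31.4, 53.8]
tcp_rot: [3.141, 0.001, 2.519]
contact_force: [0.3, 0.2, 0.6]
opening: 0.85
grasp_force: 0.0
n=1 row: 0 0 0.0039 0.14 -1.69 4.31  now [708.1 -31.4  53.8] yaw 2.519 q6 -0.99 clock 20.6
```

```bash
python3 -m handwheel '0 0 0.004 0 -1.5 4 0.8;0 0 0 0 0 0 0.75;0 0 0 0 0 0 0.6;0 0 0 0 0 0 0.6;0 0 0 0 0 0 0.6' 40
python3 -m handwheel '0 0 0 0 0 0 0.5;0 0 0 0 0 -5 0.5;0 0 0 0 0 -15 0.5;0 0 0 0 0 0 0.5'
python3 - <<'E'
from h import *
im=cams.grab_frame("side")[:,:,::-1];cv2.imwrite("pics/s2.png",cv2.resize(im[120:380,200:480],None,fx=2.1,fy=2.1,interpolation=cv2.INTER_CUBIC))
E
```

```text
clock: 20.98
eef_pos: [707.3, -33.6, 50.9]
tcp_rot: [3.14, 0.002, 2.513]
contact_force: [-0.2, 0.5, 6.4]
opening: 0.689
grasp_force: 43.7
clock: 21.32
eef_pos: [708.1, -33.7, 72.4]
tcp_rot: [3.139, 0.003, 2.513]
contact_force: [0.9, 0.6, 0.1]
opening: 0.688
grasp_force: 43.3
```

View pics/s2.png

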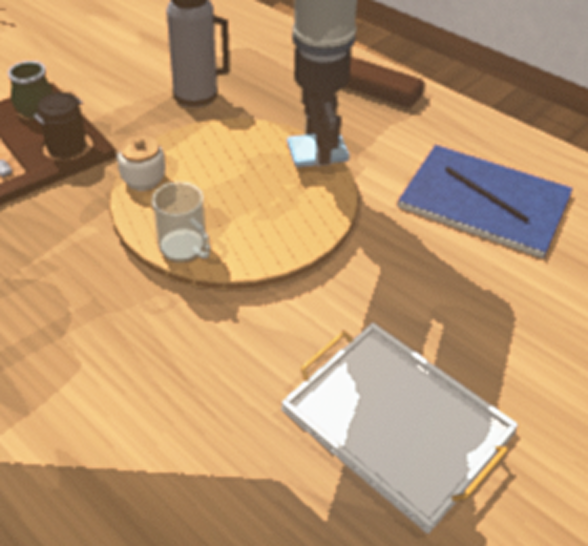

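The coaster is held level in the fingers, and the flask stands as before at (193,60) in the crop. I'll carry the coaster to the white tray.

```bash
python3 -m handwheel '0 0 0 0 0 -20 0.5;0 0 0 0 0 -30 0.5;0 0 0 0 0 -30 0.5'
python3 - <<'E'
from h import *
go(458,-365.7,130,1.553,n=12)
E
```

```text
clock: 21.62
eef_pos: [705.5, -33.5, 149.0]
tcp_rot: [-3.14, -0.002, 2.513]
contact_force: [0.9, -0.1, -1.3]
opening: 0.688
grasp_force: 43.5
n=12 row: 0 0 0.0800 -14.89 -32.64 1.58  now [705.5 -33.5 149. ] yaw 2.513 q6 -0.99 clock 21.6
```

```bash
python3 -m handwheel '0 0 0.08 -14.9 -32.6 0 0.5;0 0 0.08 -14.9 -32.6 0 0.5;0 0 0.08 -14.9 -32.6 0 0.5;0 0 0.08 -14.9 -32.6 0 0.5;0 0 0.08 -14.9 -32.6 0 0.5'
python3 -m handwheel '0 0 0.08 -14.9 -32.6 0 0.5;0 0 0.08 -14.9 -32.6 0 0.5;0 0 0.08 -14.9 -32.6 0 0.5;0 0 0.08 -14.9 -32.6 0 0.5;0 0 0.08 -14.9 -32.6 0 0.5'
python3 -m handwheel '0 0 0.08 -14.9 -32.6 0 0.5;0 0 0.08 -14.9 -32.6 0 0.5;0 0 0 0 0 0 0.5;0 0 0 0 0 0 0.5'
python3 - <<'E'
from h import *
c=cam("wrist");f=cams.grab_frame("wrist")[:,:,::-1];cv2.imwrite("pics/w11.png",f)
import pickle;pickle.dump(c,open("w11.pkl","wb"))
go(458,-365.7,30,1.553,n=1)
a=-.0175;R=np.array([[np.cos(a),-np.sin(a)],[np.sin(a),np.cos(a)]])
C=np.array([[80,100],[80,-100],[-80,-100],[-80,100]])@R.T+[457.6,-365.7]
print(proj("wrist",np.c_[C,np.full(4,16)],c).round())
E
```

```text
clock: 22.03
eef_pos: [643.4, -201.8, 149.3]
tcp_rot: [3.141, 0.001, 2.11]
contact_force: [0.7, -0.4, -0.3]
opening: 0.689
grasp_force: 43.6
clock: 22.45
eef_pos: [520.1, -330.8, 149.3]
tcp_rot: [3.141, 0.001, 1.709]
contact_force: [0.0, -0.7, -1.6]
opening: 0.687
grasp_force: 43.6
clock: 22.78
eef_pos: [457.9, -366.6, 149.3]
tcp_rot: [3.142, 0.0, 1.551]
contact_force: [0.0, 1.0, -1.2]
opening: 0.686
grasp_force: 43.6
n=1 row: 0 0 -0.0006 0.45 -1.20 119.39  now [ 459.2 -366.2  149.4] yaw 1.552 q6 -0.66 clock 22.8
[[431.  55.]
 [410. 308.]
 [222. 308.]
 [199.  56.]]
```

View pics/w11.png

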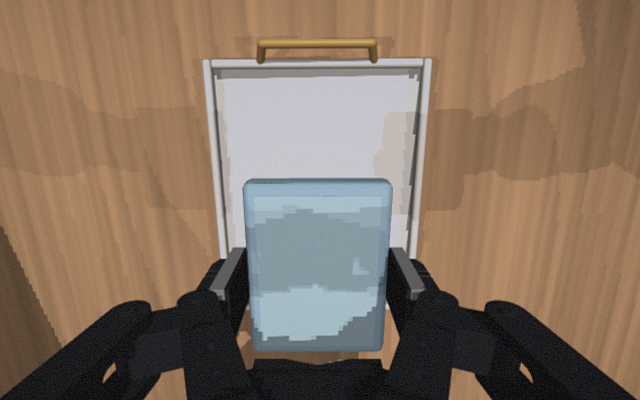

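The tray's far corners are at (203,60) and (432,58). The coaster's top face spans (245,184), (391,183), (383,350) and (254,351).

```bash
python3 - <<'E'
from h import *
import pickle;c=pickle.load(open("w11.pkl","rb"))
T=ray("wrist",[(203,60),(432,58)],16,c)[:,:2];print(T,T.mean(0),T[1]-T[0])
d=(T[1]-T[0])/np.linalg.norm(T[1]-T[0]); print("tray centre est",T.mean(0)+100*np.array([d[1],-d[0]]),np.arctan2(d[1],d[0]))
Q=ray("wrist",[(245,184),(391,183),(383,350),(254,351)],140.5,c)[:,:2];print(Q.round(1),Q.mean(0), cv2.minAreaRect(Q.astype(np.float32)))
E
```

```text
[[ 381.95093335 -266.98881158]
 [ 540.12312786 -269.0577317 ]] [ 461.0370306  -268.02327164] [158.17219451  -2.06892013]
tray centre est [ 459.72912489 -368.01471819] -0.013079430012580634
[[ 431.4 -325.6]
 [ 488.3 -326.5]
 [ 487.7 -404.3]
 [ 429.2 -403.6]] [ 459.17385386 -364.9986683 ] ((458.9737548828125, -364.97100830078125), (77.97016143798828, 58.53411865234375), 89.27397155761719)
```

```bash
python3 -m handwheel '0 0 0 -2.3 0 35 0.5;0 0 0 0 0 35 0.5;0 0 0 0 0 25 0.5;0 0 0 0 0 15 0.5;0 0 0 0 0 6 0.5'
python3 -m handwheel '0 0 0 0 0 3 0.5;0 0 0 0 0 0 0.5'
python3 -m handwheel '0 0 0 0 0 1 0.5;0 0 0 0 0 0 0.5'
```

```text
clock: 23.25
eef_pos: [459.4, -366.2, 30.4]
tcp_rot: [-3.139, -0.002, 1.556]
contact_force: [-0.1, 0.5, -1.6]
opening: 0.688
grasp_force: 43.6
clock: 23.42
eef_pos: [460.3, -367.7, 30.0]
tcp_rot: [3.141, 0.0, 1.555]
contact_force: [0.4, 0.7, -1.2]
opening: 0.692
grasp_force: 43.6
clock: 23.58
eef_pos: [460.3, -368.4, 30.2]
tcp_rot: [3.14, 0.001, 1.554]
contact_force: [-0.8, -1.1, -1.2]
opening: 0.69
grasp_force: 43.6
```

```bash
python3 -m handwheel '0 0 0 0 0 2 0.5;0 0 0 0 0 0 0.5'
python3 -m handwheel '0 0 0 0 0 1 0.5;0 0 0 0 0 0 0.5'
python3 -m handwheel '0 0 0 0 0 1 0.5;0 0 0 0 0 0 0.5'
```

```text
clock: 23.75
eef_pos: [459.7, -368.2, 27.6]
tcp_rot: [3.141, 0.001, 1.553]
contact_force: [0.1, 1.1, -1.9]
opening: 0.688
grasp_force: 43.6
clock: 23.92
eef_pos: [459.6, -368.2, 26.9]
tcp_rot: [3.141, 0.0, 1.553]
contact_force: [-0.3, 1.7, 6.3]
opening: 0.69
grasp_force: 44.3
clock: 24.08
eef_pos: [459.7, -368.2, 26.8]
tcp_rot: [3.141, 0.0, 1.553]
contact_force: [-4.4, 3.9, 18.5]
opening: 0.686
grasp_force: 45.6
```

```bash
python3 -m handwheel '0 0 0 0 0 0 0.9;0 0 0 0 0 0 0.9;0 0 0 0 0 0 0.9;0 0 0 0 0 -20 0.9;0 0 0 0 0 -40 0.9'
python3 -m handwheel '0 0 0 0 0 -40 1;0 0 0 0 0 -40 1;0 0 0 0 0 -40 1;0 0 0 0 0 -20 1;0 0 0 0 0 0 1'
python3 - <<'E'
from h import *
c=cam("wrist");f=cams.grab_frame("wrist")[:,:,::-1];cv2.imwrite("pics/w12.png",f)
H,S,V=cv2.split(cv2.cvtColor(f.copy(),cv2.COLOR_BGR2HSV))
k=((H>80)&(H<110)&(S>22)&(V>100)).astype(np.uint8)*255
cc=max(cv2.findContours(k,cv2.RETR_EXTERNAL,cv2.CHAIN_APPROX_NONE)[0],key=cv2.contourArea)
W=ray("wrist",cc[:,0],18,c)[:,:2].astype(np.float32);print("coaster",cv2.minAreaRect(W),cv2.boundingRect(cc))
go(450,-22,250,1.48,n=10)
E
```

```text
clock: 24.5
eef_pos: [456.8, -365.9, 81.5]
tcp_rot: [-3.135, -0.005, 1.553]
contact_force: [1.4, 0.4, 0.3]
opening: 0.904
grasp_force: 0.0
clock: 24.92
eef_pos: [461.5, -369.7, 230.6]
tcp_rot: [3.135, 0.005, 1.553]
contact_force: [0.6, 0.2, 0.6]
opening: 1.002
grasp_force: 0.0
coaster ((460.55462646484375, -366.58978271484375), (78.81767272949219, 59.164852142333984), 89.1578140258789) (283, 130, 62, 79)
n=10 row: 0 0 0.0073 34.60 -2.80 -2.23  now [ 460.5 -368.9  227.7] yaw 1.553 q6 -0.66 clock 25.0
```

View pics/w12.png

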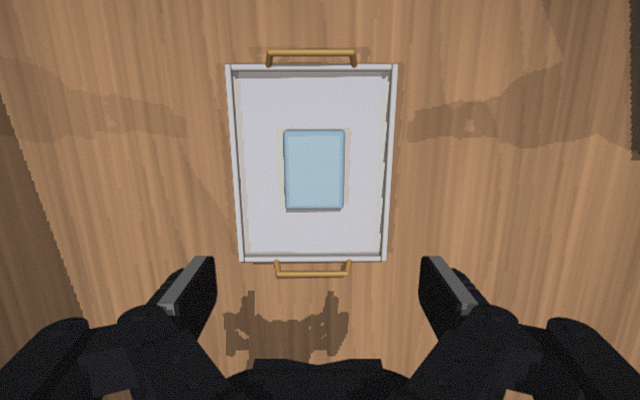

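The coaster lies square in the tray: its centre is at (314,169) against the tray's middle at (312,172). On to the mug.

```bash
python3 -m handwheel '0 0 0.0073 34.6 -2.8 -2 1;0 0 0.0073 34.6 -2.8 -2 1;0 0 0.0073 34.6 -2.8 -2 1;0 0 0.0073 34.6 -2.8 -2 1;0 0 0.0073 34.6 -2.8 -2 1'
python3 -m handwheel '0 0 0.0073 34.6 -2.8 -2 1;0 0 0.0073 34.6 -2.8 -2 1;0 0 0.0073 34.6 -2.8 -2 1;0 0 0.0073 34.6 -2.8 -2 1;0 0 0.0073 34.6 -2.8 -2 1'
python3 -m handwheel '0 0 0 0 0 0 1;0 0 0 0 0 0 1'
python3 - <<'E'
from h import *
c=cam("wrist");f=cams.grab_frame("wrist")[:,:,::-1];cv2.imwrite("pics/w13.png",f)
import pickle;pickle.dump(c,open("w13.pkl","wb"))
go(453,-22,90,1.48,n=1); print(proj("wrist",[453,-22,118],c))
E
```

```text
clock: 25.38
eef_pos: [449.5, -192.8, 233.3]
tcp_rot: [-3.139, -0.001, 1.516]
contact_force: [0.3, 0.2, -0.2]
opening: 1.001
grasp_force: 0.0
clock: 25.8
eef_pos: [447.5, -19.4, 243.6]
tcp_rot: [-3.139, 0.0, 1.48]
contact_force: [-0.2, 0.5, 0.5]
opening: 1.006
grasp_force: 0.0
clock: 25.97
eef_pos: [448.0, -19.6, 243.7]
tcp_rot: [-3.139, 0.0, 1.484]
contact_force: [0.5, -0.1, -0.3]
opening: 0.997
grasp_force: 0.0
n=1 row: 0 0 0.0026 -0.90 4.95 153.84  now [448.1 -20.7 243.8] yaw 1.483 q6 0.04 clock 26.0
[[323.42961392 201.68188252]]
```

View pics/w13.png

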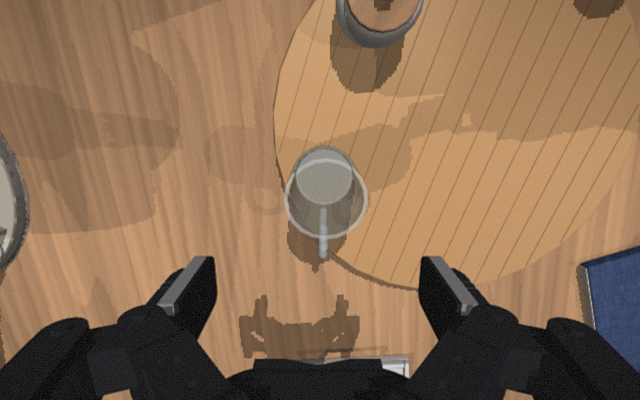

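The mug rim ellipse is centred near (326.5,198) and its foot at about (323,178). The handle runs straight down to (323,252), so the grip axis is right.

```bash
python3 - <<'E'
from h import *
import pickle;c=pickle.load(open("w13.pkl","rb"))
E=ray("wrist",[(285,196),(368,196),(326,158),(326,238)],118,c)[:,:2];print(E.round(1))
rim=np.array([(E[0]+E[1])/2,(E[2]+E[3])/2]).round(1);print("rim",rim,"foot",ray("wrist",[(323,177)],32,c).round(1),"handle end",ray("wrist",[(323,253)],100,c).round(1))
print("top check px",proj("top",[*rim.mean(0),118]).round(1))
t=rim.mean(0); go(t[0],t[1],243.8,1.48,n=1)
E
```

```text
[[424.7 -15.1]
 [486.6 -20.5]
 [457.6  10.8]
 [452.6 -51.5]]
rim [[455.7 -17.8]
 [455.1 -20.4]] foot [[453.9 -22.4  32. ]] handle end [[448.7 -72.5 100. ]]
top check px [[325.4 243.3]]
n=1 row: 0 0 0.0026 2.20 7.09 0.04  now [448.1 -20.7 243.8] yaw 1.483 q6 0.04 clock 26.0
```

```bash
python3 -m handwheel '0 0 0.03 0.6 7 20 1;0 0 0 0 0 36 1;0 0 0 0 0 36 1;0 0 0 0 0 36 1;0 0 0 0 0 26 1' 35
python3 -m handwheel '0 0 0 0 0 0 1;0 0 0 0 0 0 1'
python3 - <<'E'
from h import *
go(455,-20.5,88,1.45,n=1)
E
```

```text
clock: 26.43
eef_pos: [454.1, -22.5, 87.9]
tcp_rot: [-3.139, 0.0, 1.449]
contact_force: [-0.1, -0.1, 0.4]
opening: 0.999
grasp_force: 0.0
clock: 26.6
eef_pos: [454.5, -22.2, 89.8]
tcp_rot: [-3.137, 0.0, 1.449]
contact_force: [-0.4, 0.0, 0.0]
opening: 1.003
grasp_force: 0.0
n=1 row: 0 0 -0.0012 1.70 0.32 1.81  now [454.5 -22.2  89.8] yaw 1.449 q6 0.07 clock 26.6
```

```bash
python3 -m handwheel '0 0 0 1 0.3 0 0.6;0 0 0 0 0 0 0.6;0 0 0 0 0 0 0.6;0 0 0 0 0 0 0.5;0 0 0 0 0 0 0.5'
python3 -m handwheel '0 0 0 0 0 0 0.5;0 0 0 0 0 -10 0.5;0 0 0 0 0 -20 0.5;0 0 0 0 0 -20 0.5;0 0 0 0 0 -20 0.5'
python3 -m handwheel '0 0 0 0 0 -20 0.5;0 0 0 0 0 0 0.5'
python3 - <<'E'
from h import *
s=r.sense();print(s["tcp_rot"],s["wrist_torque"])
go(460,-366.8,170,1.45,n=10)
E
```

```text
clock: 27.02
eef_pos: [457.1, -20.3, 92.6]
tcp_rot: [3.139, 0.0, 1.451]
contact_force: [-2.4, -1.6, 8.3]
opening: 0.725
grasp_force: 39.1
clock: 27.43
eef_pos: [456.3, -20.1, 162.9]
tcp_rot: [3.141, -0.0, 1.451]
contact_force: [0.8, 0.2, -1.5]
opening: 0.724
grasp_force: 39.4
clock: 27.6
eef_pos: [458.6, -20.2, 185.5]
tcp_rot: [3.134, -0.001, 1.451]
contact_force: [1.4, 0.4, -2.1]
opening: 0.732
grasp_force: 39.8
[ 3.13432318e+00 -5.89641132e-04  1.45050155e+00] [ 0.02905348 -0.12787874 -0.03133382]
n=10 row: 0 0 0.0001 -34.39 4.31 1.55  now [458.6 -20.2 185.5] yaw 1.451 q6 0.07 clock 27.6
```

```bash
python3 -m handwheel '0 0 0 -34.4 4.3 0 0.5;0 0 0 -34.4 4.3 0 0.5;0 0 0 -34.4 4.3 0 0.5;0 0 0 -34.4 4.3 0 0.5;0 0 0 -34.4 4.3 0 0.5'
python3 -m handwheel '0 0 0 -34.4 4.3 0 0.5;0 0 0 -34.4 4.3 0 0.5;0 0 0 -34.4 4.3 0 0.5;0 0 0 -34.4 4.3 0 0.5;0 0 0 -34.4 4.3 0 0.5'
python3 -m handwheel '0 0 0 0 0 30 0.5;0 0 0 0 0 20 0.5;0 0 0 0 0 0 0.5;0 0 0 0 0 0 0.5'
python3 - <<'E'
from h import *
c=cam("wrist");f=cams.grab_frame("wrist")[:,:,::-1];cv2.imwrite("pics/w14.png",f)
import pickle;pickle.dump(c,open("w14.pkl","wb"))
go(460,-366.8,83,1.45,n=1)
print(proj("wrist",[[460.3,-366.8,18],[460,-366.8,118+130-92.6]],c))
E
```

```text
clock: 28.02
eef_pos: [456.6, -194.9, 181.2]
tcp_rot: [3.141, 0.0, 1.451]
contact_force: [1.0, -0.5, -2.7]
opening: 0.724
grasp_force: 39.5
clock: 28.43
eef_pos: [457.1, -368.4, 180.9]
tcp_rot: [3.142, -0.0, 1.45]
contact_force: [1.4, 0.3, -3.0]
opening: 0.726
grasp_force: 39.5
clock: 28.77
eef_pos: [456.7, -366.1, 130.2]
tcp_rot: [-3.139, -0.002, 1.45]
contact_force: [-0.6, 0.7, -2.2]
opening: 0.723
grasp_force: 39.7
n=1 row: 0 0 0.0006 0.08 2.39 48.40  now [ 457.6 -366.6  131.4] yaw 1.451 q6 -0.56 clock 28.8
[[321.6620144  205.17541586]
 [325.20260592 329.43441265]]
```

View pics/w14.png

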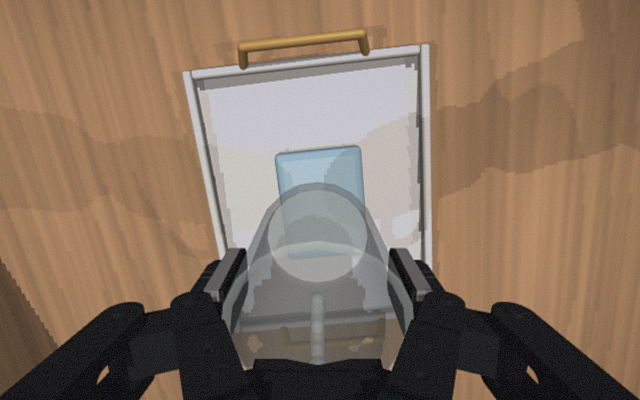

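Seen through the glass, the coaster centre is near (322,203). The mug foot circle is centred near (319,233).

```bash
python3 - <<'E'
from h import *
import pickle;c=pickle.load(open("w14.pkl","rb"))
print("foot",ray("wrist",[(319.5,233)],70,c).round(1),"coaster",ray("wrist",[(322,204)],18,c).round(1), "coaster back corners",ray("wrist",[(275,154),(361,146)],18,c).round(1))
E
```

```text
foot [[ 458.5 -367.    70. ]] coaster [[ 460.6 -366.    18. ]] coaster back corners [[ 433.  -326.6   18. ]
 [ 491.7 -328.3   18. ]]
```

```bash
python3 -m handwheel '0 0 0 0 2.4 20 0.5;0 0 0 0 0 15 0.5;0 0 0 0 0 8 0.5;0 0 0 0 0 4 0.5;0 0 0 0 0 0 0.5'
python3 -m handwheel '0 0 0 0 0 1 0.5;0 0 0 0 0 0 0.5'
python3 -m handwheel '0 0 0 0 0 1 0.5;0 0 0 0 0 0 0.5'
```

```text
clock: 29.23
eef_pos: [460.2, -366.9, 84.3]
tcp_rot: [3.142, 0.0, 1.451]
contact_force: [0.3, 1.3, -2.3]
opening: 0.721
grasp_force: 39.9
clock: 29.4
eef_pos: [460.5, -367.4, 84.0]
tcp_rot: [3.14, 0.001, 1.451]
contact_force: [0.3, -0.3, -3.2]
opening: 0.729
grasp_force: 39.9
clock: 29.57
eef_pos: [460.2, -367.3, 82.5]
tcp_rot: [3.141, 0.0, 1.45]
contact_force: [-0.2, 0.2, -2.0]
opening: 0.727
grasp_force: 39.9
```

```bash
python3 -m handwheel '0 0 0 0 0 1 0.5;0 0 0 0 0 0 0.5'
python3 -m handwheel '0 0 0 0 0 1 0.5;0 0 0 0 0 0 0.5'
python3 -m handwheel '0 0 0 0 0 0.5 0.5;0 0 0 0 0 0 0.5'
```

```text
clock: 29.73
eef_pos: [460.0, -367.1, 81.1]
tcp_rot: [3.142, 0.0, 1.45]
contact_force: [0.2, 0.6, -2.5]
opening: 0.724
grasp_force: 39.9
clock: 29.9
eef_pos: [460.1, -367.2, 80.8]
tcp_rot: [3.141, 0.0, 1.45]
contact_force: [-2.5, 1.0, 6.6]
opening: 0.726
grasp_force: 40.6
clock: 30.07
eef_pos: [460.1, -367.3, 80.7]
tcp_rot: [3.141, 0.0, 1.45]
contact_force: [-4.2, 2.3, 11.7]
opening: 0.726
grasp_force: 41.3
```

Contact, so I'll release, rise and check from the top camera.

```bash
python3 -m handwheel '0 0 0 0 0 0 1;0 0 0 0 0 0 1;0 0 0 0 0 0 1;0 0 0 0 0 -15 1;0 0 0 0 0 -35 1'
python3 -m handwheel '0 0 0 0 0 -40 1;0 0 0 0 0 -40 1;0 0 0 0 0 -30 1;0 0 0 -40 0 0 1;0 0 0 -40 0 0 1'
python3 -m handwheel '0 0 0 -40 0 0 1;0 0 0 -40 0 0 1;0 0 0 -40 0 0 1;0 0 0 0 0 0 1;0 0 0 0 0 0 1'
python3 - <<'E'
from h import *
a=cams.grab_frame("top")[130:290,140:500,::-1];w=cams.grab_frame("wrist")[:,:,::-1]
c=cam("wrist");print(proj("wrist",[[460.6,-366.8,18],[460.3,-366.8,106]],c).round(), proj("top",[[460.6,-366.8,18],[460.3,-366.8,106]])*2.2-np.array([140,130])*2.2)
cv2.imwrite("pics/end.png",np.vstack([cv2.resize(a,(540,240),interpolation=cv2.INTER_CUBIC),cv2.resize(w,(540,338))]))
E
```

```text
clock: 30.48
eef_pos: [457.7, -365.3, 126.1]
tcp_rot: [-3.135, -0.004, 1.45]
contact_force: [-0.2, -0.2, -0.2]
opening: 1.0
grasp_force: 0.0
clock: 30.9
eef_pos: [451.9, -447.1, 242.8]
tcp_rot: [3.137, 0.003, 1.454]
contact_force: [1.6, -0.1, -0.7]
opening: 1.0
grasp_force: 0.0
clock: 31.32
eef_pos: [435.1, -567.5, 238.6]
tcp_rot: [-3.141, -0.0, 1.448]
contact_force: [-0.2, 0.7, -1.4]
opening: 1.0
grasp_force: 0.0
[[ 317.  -56.]
 [ 316. -119.]] [[676.30090061 254.84491548]
 [700.15921871 253.62239164]]
```

View pics/end.png

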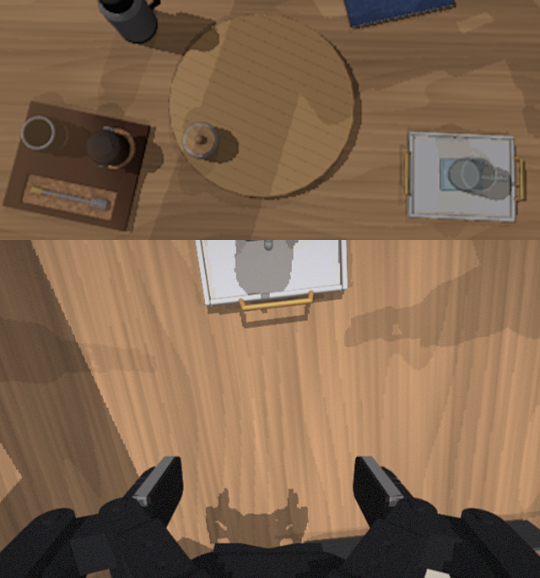

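The top view shows the mug rim at about (478,176), where (477,173) is predicted for a mug centred on the coaster. The gourd, canister and bombilla are in their recesses, the sugar pot stands on the susan at (203,140), and the flask is in place.

```bash
python3 -c "
from rig import r
print(r.sign_off())"
```

```text
the job is handed in; nothing more can be done
None
```

Both trays are made up and the job is handed in at about 31 s: mate kit on the walnut tray, tea kit on the white tray, with the sugar pot and flask left standing as they were in the final pictures.

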